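Mix a sample bottle by one turn of the inverting mixer

TASK

Load the capped brown sample bottle into the cradle of the hand-turned mixer, standing upright on the cradle floor pushed fully in with its neck in the fork, and let go of it. Turn the crank right over to its stop so that the bottle is upside down, leave it so for about two seconds, then turn the crank fully back so that it is upright again. Finally take the bottle out and stand it upright in the shallow white tray; do not drop it, do not tip it outside the cradle, and leave the other things on the bench alone.

Things in the scene. Friction and masses are not known exactly. Their poses are not given: they have to be found in the camera images.
- bottle: Closed brown glass bottle with ribbed black screw cap, 134 mm tall, about 0.22 kg. Origin: centre of its underside, z up through the cap. Body 56 mm across up to 78 mm height; neck 26 mm across from 86 to 106 mm; cap 42 mm across from 106 to 134 mm (grip it by the cap from above). Starts standing on the bench to the left or right of the mixer.
- mixer: Fixed hand-turned mixer: grey base 150 x 150 x 12 mm, two uprights (outer faces at y = +-58 mm, 128 mm high), between them an aluminium cradle on a level axle along the mixer's y, 110 mm above the bench. Origin: centre of the base's underside, z up. Its -x side is the cradle's open front, roughly toward the robot; the crank is on its -y side.
- cradle (a joint): Angle of cradle and crank about the axle, rad. 0 (stop) = upright, as at the start; 3.14 (stop) = upside down. As it grows the crank grip goes from the front (mixer -x) over the top to the back, and the cradle's open front turns upward, so that a bottle in it cannot slide out. Stays where it is left; takes about 3 N at the grip.
- seat (a point): Centre of the upper side of the cradle's floor, turning with the cradle; 50 mm above the bench when upright. The bottle's underside belongs here. When upright its axes are the mixer's (x to the back, z up). The cradle is open in front (-x), 76 mm wide inside (y), with a back wall 32 mm behind this point; the floor's front edge (36 mm in front) has a lip bent down.
- fork (a point): Centre of the slot in the cradle's roof, a flat fork 5 mm thick, underside 95 mm and top 100 mm over the cradle floor, straight over the seat; turns with the cradle. The slot is 36 mm wide, runs along x from the open tips at x = -36 mm to x = +20 mm. The bottle enters from the front, moving in +x, neck in the slot, shoulder under the fork, cap above it.
- crank_grip (a point): Middle of the crank's grip, a freely turning black sleeve 18 mm in diameter and 70 mm long, parallel to the axle (mixer y), 70 mm from the axle and 112 mm to the mixer's -y side; turns with the crank, at the start 70 mm in front of the axle and 110 mm above the bench.
- tray: Fixed shallow square tray of white plastic, 120 x 120 mm outside, 16 mm high, 4 mm walls and floor (floor's upper side 4 mm above the bench). Origin: centre of its underside. Starts on the other side of the mixer from the bottle.
- wash_bottle: Bystander: white wash bottle with red cap and bent jet, 200 mm tall; origin under its base.
- tape_roll: Bystander: roll of brown tape lying flat, 92 mm across, 48 mm high; origin under its centre.
- beaker: Bystander: small glass beaker, 44 mm across, 57 mm high; origin under its centre.
- film_box: Bystander: card box 65 x 113 x 60 mm; origin under its centre.
- tall_bottle: Bystander: slim plastic bottle with a white cap, 61 mm across, 197 mm tall; origin under its centre.
Mind the look-alikes: they are no part of the job. Leave any blue or yellow look-alike of the bottle alone.

How it is judged:
On the way, in this order (a step that is already met when the one before it is completed fails the run):
1. the bottle stands upright on the floor of the upright cradle and is let go (distance between bottle and seat below 0.018 m and contact force between the fingers and bottle below 0.05 N and angle between bottle's own z axis and vertical below 0.1 rad and value of joint cradle below 0.12 rad), for 0.2 s.
2. the bottle is upside down in the cradle, for a second (contact force between the fingers and bottle below 0.05 N and angle between bottle's own z axis and vertical above 2.92 rad and value of joint cradle above 2.95 rad and distance between bottle and seat below 0.03 m), for 1 s.
3. the cradle is turned back and the bottle is upright in it (distance between bottle and seat below 0.018 m and angle between bottle's own z axis and vertical below 0.12 rad and value of joint cradle below 0.15 rad), for 0.2 s.
At the end, for the whole second after the job is handed in: The bottle stands upright (within 0.06 rad) and at rest on the tray's floor, wholly inside its walls (its axis within 30 mm of the tray's centre in the tray's x and y), released, and the empty cradle is upright (angle under 0.15 rad) (x of bottle in the frame of tray between -0.03 and 0.03 m and y of bottle in the frame of tray between -0.03 and 0.03 m and z of bottle in the frame of tray between 0.001 and 0.008 m and angle between bottle's own z axis and vertical below 0.06 rad and linear speed of bottle below 0.02 m/s and value of joint cradle below 0.15 rad and contact force between the fingers and bottle below 0.05 N); the robot touches nothing.
It fails at once if the bottle is tipped by more than 0.5 rad outside the cradle (angle between bottle's own z axis and vertical above 0.5 rad and distance between bottle and seat above 0.05 m).
It fails at once if the bottle is dropped: falls free faster than 0.6 m/s (linear speed of bottle above 0.6 m/s and contact force between bottle and anything else below 0.01 N).
It fails at once if a bystander (wash bottle, tape roll, beaker, film box, tall bottle) is moved by more than 30 mm (distance of any of wash_bottle, tape_roll, beaker, film_box, tall_bottle from where it was at the start of the episode above 0.03 m).
It also fails if it takes over 72 s, if anything falls off the work surface, if the arm or the gripper's body presses on something with over 40 N, if the wrist force passes 120 N, or if a joint passes its speed limit or range.

ROBOT

A 6-joint arm with a two-finger parallel gripper is mounted at the origin on a cart in front of the work surface, level with it; the furniture and walls round the work are solid. World frame = base frame: x ahead of the robot, y to its left, z up, the work surface at z = 0. Lengths are in m, angles in rad, forces in N, time in s.
With the tool pointing down it reaches from about 0.375 to 0.975 m from the base axis. Payload 3.8 kg.
Tool frame: the origin (TCP) lies at the centre of the arm's flange, where the gripper is bolted on; the fingertips stand 173 mm ahead of it and the grasp point (between the pads) lies 155 mm ahead of it (bot.tip_reach is the distance from the TCP to the fingertips, in m); z points along the fingers, y is the line along which they close (so a half turn about z gives the same grasp; the last joint's range is limited). The gripper opens to 85 mm and grips with 20 to 120 N. Pads are 22 mm wide; open, the fingers measure 114 mm over their backs; the gripper's body (76 mm by 85 mm) begins 54 mm behind the grasp point. The pads swing forward as they close: fully open they stand 13 mm farther back than shut.
Start: joints at [1.229, 0.264, 1.604, -0, 1.274, -0.037], TCP at [0.203, 0.644, 0.405] pointing down, gripper open.
Joint ranges: [-2.63, 2.63], [-0.94, 2.18], [0.31, 2.57], [-1.31, 4.45], [0, 2.66], [-2.55, 2.55]. Speed limits (rad/s): [2.57, 2.57, 3.14, 3.14, 3.14, 3.14].

INTERFACE

Orientations are given as a rotation vector (axis times angle).
In Python, from workcell import bot gives the robot as it stands.
- The arm moves only by the tool drive_tool, never from a script. Its arguments are lists of equal length, an entry for each row: "claw": the finger opening in mm, from 0 to 85.4; "slide": the shift along the world's x, y, z each as a share of 0.5 m, from -1 to 1, a list of three; "yaw": the turn about the world's z as a share of 180 degrees, from -1 to 1. A call has 1 to 8 rows; each row is the pose to reach, as a shift and turn from the pose commanded when the call began, turning the shorter way round; what a row does not reach only later rows make up. A row lasts 1/12 s, in which the tool goes at most 41.7 mm and 7.16 degrees, less where a joint would pass 70% of its speed; a pose out of reach is approached as far as the arm can. A call with a number of a shift or a turn outside -1 to 1 is refused whole. A call with a gripper value outside its range is refused whole. The fingers move at their own pace and stop on an object; "newtons" is the grip in N (left out, the last holds). Time passes only in rows, so rows that repeat a pose let the fingers close. It gives the time, the measured TCP pose, the force, the opening and the grip force at its end, in the units of the state.
- bot.read_state(): the state, without advancing time (a new reading comes with each control period).
- bot.read_camera(name): name is "scene" or "top" or "wrist"; returns a dict with "color" (400x640x3 uint8, red, green, blue), "depth" (400x640 float32, m along the optical axis (not along the pixel's ray), 0 where there is no reading), "mtx" (3x3 intrinsics, pixels), "k1" (the pictures are not rectified: a ray, as slopes to the right and down, at radius r is drawn at 1 + k1 r^2 times it, then the intrinsics apply), "eye" and "rotation" of the camera in the world. Camera axes: x right, y up, looking along -z (the intrinsics and any distortion apply to the point x, -y, -z); pixel columns grow to the right and rows downward; lengths in m; the calibration is good to about 2 mm. A picture is of the moment at which its call begins.
- bot.finish_job(): hands the job in; it is judged then, once.
The state is a dict: "time": time; "q": joint angles; "joint_vel": joint speeds; "joint_torque": joint torques, N m; "tool_pos": TCP position; "tcp_rot": TCP orientation; "wrist_force": force on the tool from outside, world axes, zero at the start; "torque": the same for the moment, N m; "width": opening from 0.0 (shut) to 1.0 (fully open); "grip_force": force on a finger pad.
Only numpy, scipy, OpenCV 4.12 (cv2) and the standard library are available. Lean on these libraries where they do the work, as an engineer would, in place of code of your own. Each camera call takes 0.05 s, during which the arm holds its last target. There are 200 camera calls.

## Working session

There is one attempt and no reset: what is moved stays moved. The work goes in short steps, Python scripts to look and compute and a tool call to move; the robot and the scene stay as the last step left them, time stands still between calls to the robot, and variables do not carry over. Pictures are saved under pics/ and viewed, at most 10 in all, crops included, and the job is handed in when it is done.

Besides the shell and the picture viewer there is one more tool, called after "Request:" in YAML: its name, and indented under it one key for each argument. drive_tool: Moves the arm, as the interface text tells. Shift numbers are shares of 0.5 m and turn numbers shares of 180 degrees, none past 1 either way. Its arguments: {"type":"object","properties":{"claw":{"type":"array","items":{"type":"number"}},"slide":{"type":"array","items":{"type":"array","items":{"type":"number"}}},"yaw":{"type":"array","items":{"type":"number"}},"newtons":{"type":"number"}},"required":["claw","slide","yaw"]}

```bash
ls; mkdir -p pics
cat > h.py <<'E'
import numpy as np, cv2
from workcell import bot
def cloud(c):
    K=c["mtx"];d=c["depth"];h,w=d.shape
    v,u=np.mgrid[0:h,0:w]
    p=np.stack([(u-K[0,2])/K[0,0],(v-K[1,2])/K[1,1]],-1)
    s=p.copy()
    for _ in range(8): s=p/(1+c["k1"]*(s**2).sum(-1,keepdims=True))
    P=np.stack([s[...,0]*d,-s[...,1]*d,-d],-1)
    R=np.array(c["rotation"])
    if R.ndim==1: R=cv2.Rodrigues(R)[0]
    return P@R.T+np.array(c["eye"])
def snap(n,f):
    c=bot.read_camera(n); np.savez(f"{f}.npz",**c); cv2.imwrite(f"pics/{f}.png",c["color"][...,::-1]); return c
E
python3 - <<'E'
from h import *
print(bot.read_state())
for n in("top","scene"):
    c=snap(n,n); print(n,c["eye"],c["rotation"],c["mtx"],c["k1"])
a=[cv2.imread(f"pics/{n}.png") for n in("top","scene")]
E
```

```text
pics
{'time': 0.0, 'q': array([ 1.22910308e+00,  2.64773122e-01,  1.60541169e+00,  1.06791038e-05,
        1.27372037e+00, -3.68876985e-02]), 'joint_vel': array([-0.00016129, -0.00067449, -0.00090038, -0.00031896, -0.00102097,
        0.00063266]), 'joint_torque': array([ 1.68012695e-03, -5.15096748e+01, -3.67320836e+01,  3.03599109e-04,
        1.30232685e-02,  2.83037815e-05]), 'tool_pos': array([0.2024451 , 0.6435519 , 0.40332778]), 'tcp_rot': array([-0.47687313, -3.10473621,  0.0035641 ]), 'wrist_force': array([ 0.76533829,  0.56826246, -0.23168367]), 'torque': array([-0.04855103, -0.02767361,  0.05089338]), 'grip_force': 0.0, 'width': 0.9978286646731709}
top [0.41060207 0.0035729  1.37848186] [ 0.09170362 -0.09319388 -1.59654932] [[403.01987105   0.         327.10302672]
 [  0.         403.01987105 202.20216928]
 [  0.           0.           1.        ]] 0.004051122229394024
scene [-0.14868849 -0.38533394  0.97052994] [ 0.68252741 -0.38742791 -1.0393978 ] [[421.71379578   0.         320.87426871]
 [  0.         421.71379578 197.67562514]
 [  0.           0.           1.        ]] -0.09990275252154661
```

View pics/top.png

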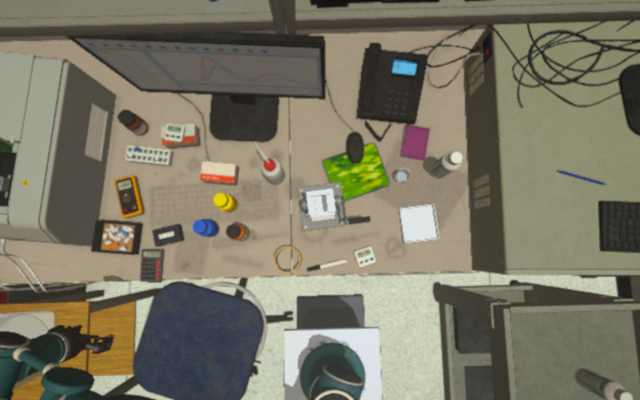

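View pics/scene.png

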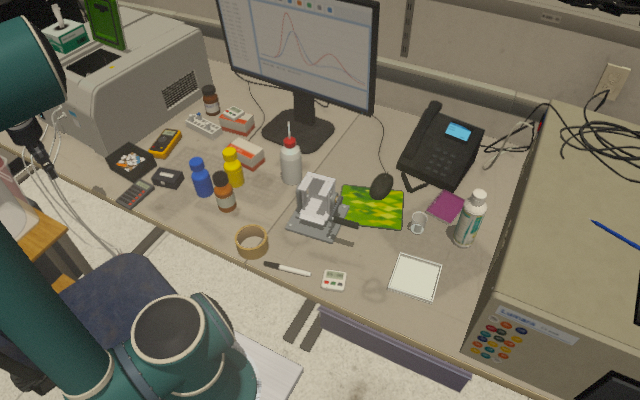

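The top view shows the mixer at (322,205) with its crank grip at (357,219), and the tray at (419,223). Things that could be taken for the bottle: brown at (237,231), brown at (130,121) far left, blue at (205,227), yellow at (224,201). In the scene view the brown ones are at (224,192) and (210,100). I'll check the nearer brown one in a close crop.

Run:
```python
from h import *
L=lambda n:dict(np.load(n+".npz"))
t=L("top");s=L("scene");P=cloud(t);Q=cloud(s)
for n,(u,v) in dict(br=(237,231),br2=(130,121),blue=(205,227),yel=(224,201)).items():
    q=P[v-16:v+17,u-16:u+17].reshape(-1,3); zt=np.percentile(q[:,2],97); m=q[:,2]>zt-.012
    print(n,zt,q[m].min(0),q[m].max(0),q[m].mean(0),m.sum())
# tray
for n,(u,v,r) in dict(tray=(419,223,28),).items():
    q=P[v-r:v+r,u-r:u+r]; c=t["color"][v-r:v+r,u-r:u+r]
    m=(c.min(-1)>170).astype(np.uint8); k=np.argwhere(m)[:,::-1].astype(np.float32)
    w=q[m>0][:,:2].astype(np.float32); print(cv2.minAreaRect(w),np.median(q[m>0][:,2]))
# mixer
b=P[150:260,280:390].reshape(-1,3)
for lo,hi in((.006,.02),(.1,.118),(.118,.136),(.136,.17)):
    w=b[(b[:,2]>lo)&(b[:,2]<hi)][:,:2].astype(np.float32); print(lo,len(w),cv2.minAreaRect(w),w.min(0),w.max(0))
tc=t["color"][150:270,190:390,::-1];a=cv2.resize(tc,None,fx=4,fy=4,interpolation=cv2.INTER_CUBIC)[:480,:800]
cv2.imwrite("pics/c1.png",a)
a=cv2.resize(s["color"][70:250,180:380,::-1],None,fx=3.3,fy=3.3,interpolation=cv2.INTER_CUBIC);cv2.imwrite("pics/c2.png",a)
```

```text
br 0.13624608086762435 [0.41060207 0.0035729  0.12456435] [0.49466368 0.31472776 1.37848186] [0.47327988 0.2861465  0.16535359] 156
br2 0.11257522673280188 [0.41060207 0.0035729  0.10105235] [0.8813132  0.67582198 1.37848186] [0.853589   0.6447081  0.11566659] 211
blue 0.1364390487562774 [0.41060207 0.0035729  0.12445989] [0.51308831 0.41708249 1.37848186] [0.48817152 0.37461981 0.20078575] 166
yel 0.13639981297767179 [0.41060207 0.0035729  0.12483645] [0.59621469 0.35270081 1.37848186] [0.56880592 0.32188599 0.17259029] 159
((0.4801730811595917, -0.17991824448108673), (0.1219617947936058, 0.37870460748672485), 5.542003154754639) 0.004206994477541581
0.006 1603 ((0.5650005340576172, -0.02395091950893402), (0.3717239201068878, 0.3728867769241333), 88.53833770751953) [ 0.37514296 -0.21216393] [0.75142586 0.1617979 ]
0.1 177 ((0.5635214447975159, 0.024104773998260498), (0.33896782994270325, 0.0993698462843895), 60.60133743286133) [ 0.4887434  -0.13300952] [0.69000506 0.14916837]
0.118 153 ((0.564426600933075, 0.025276944041252136), (0.3303643465042114, 0.09092254936695099), 60.50770950317383) [ 0.4908983  -0.12956716] [0.68531734 0.14696065]
0.136 428 ((0.5581634044647217, 0.020217034965753555), (0.07211486995220184, 0.08497849106788635), 5.227334976196289) [ 0.5200137  -0.02356558] [0.5968122  0.06461241]
```

View pics/c1.png

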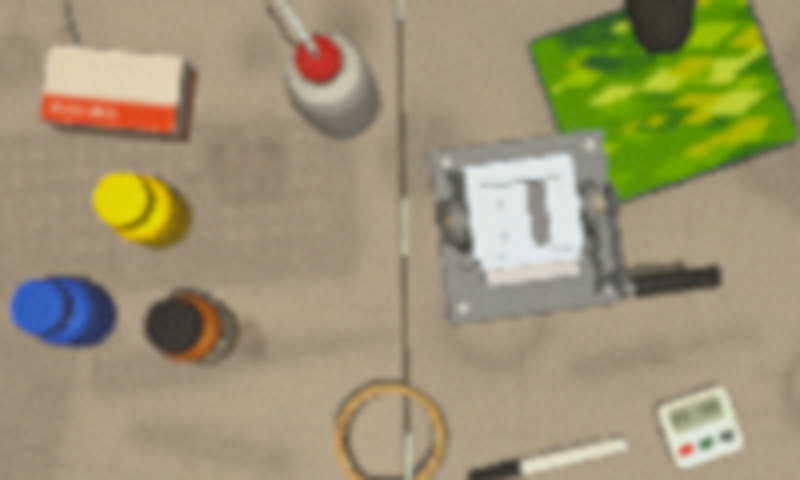

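View pics/c2.png

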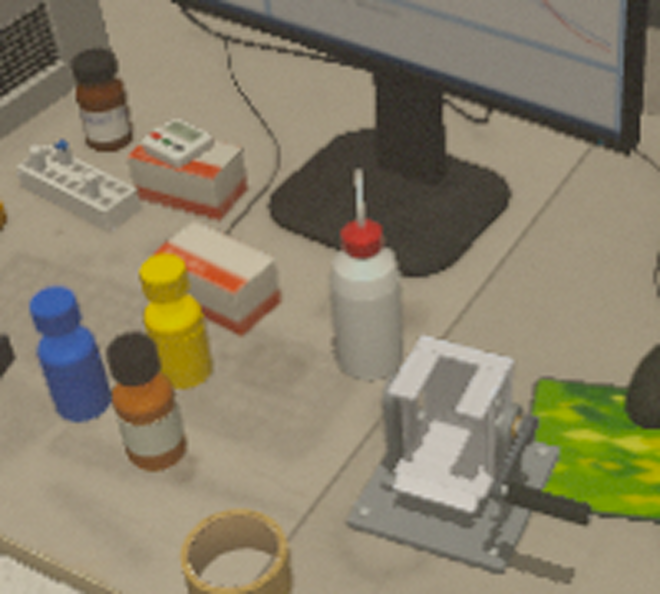

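The crops show the orange-brown bottle with a black cap (c1 (175,325), c2 (133,355)). It is about 134 mm tall and stands next to the blue and yellow look-alikes. The far brown bottle is shorter, about 112 mm. So the target is the one at top pixel (237,231). Now I'll take precise poses.

Run:
```python
from h import *
L=lambda n:dict(np.load(n+".npz"))
t=L("top");s=L("scene");P=cloud(t);Q=cloud(s)
P[t["depth"]==0]=-9;Q[s["depth"]==0]=-9
def box(A,x0,x1,y0,y1,z0,z1): return A[(A[...,0]>x0)&(A[...,0]<x1)&(A[...,1]>y0)&(A[...,1]<y1)&(A[...,2]>z0)&(A[...,2]<z1)]
def rect(w):
    r=cv2.minAreaRect(w[:,:2].astype(np.float32)); return np.round(r[0],4),np.round(r[1],4),round(r[2],2),len(w)
for n,A in(("top",P),("scene",Q)):
    print(n)
    w=box(A,.42,.52,.25,.335,.128,.14); print("cap",rect(w),(w.min(0)+w.max(0))/2,np.median(w,0))
    w=box(A,.46,.66,-.07,.11,.141,.158);print("roof",rect(w))
    w=box(A,.46,.66,-.07,.11,.009,.0145);print("base",rect(w))
    w=box(A,.40,.60,-.14,-.065,.09,.13);print("grip",rect(w),w.min(0),w.max(0))
    w=box(A,.37,.59,-.4,-.22,.0125,.02);print("trayrim",rect(w),(w.min(0)+w.max(0))/2)
    w=box(A,.40,.56,-.4,-.24,.002,.007);print("trayfl",rect(w),(w.min(0)+w.max(0))/2)
    for nm,b in dict(blue=(.42,.55,.34,.43,.12,.14),yel=(.52,.61,.28,.37,.12,.14),wash=(.5,.8,.1,.28,.05,.25),tape=(.3,.46,.06,.2,.03,.06),tall=(.5,.8,-.5,-.3,.1,.25),box_=(.55,.8,.2,.45,.03,.09),beak=(.5,.7,-.35,-.2,.03,.07)).items():
        w=box(A,*b); 
        if len(w): print(nm,w.min(0).round(3),w.max(0).round(3),len(w))
```

```text
top
cap (array([0.4754, 0.2944]), array([0.0397, 0.0398]), 17.46, 142) [0.47460646 0.29406954 0.1337127 ] [0.47586206 0.29358928 0.13369478]
roof (array([0.5582, 0.0198]), array([0.0721, 0.0842]), 5.23, 427)
base (array([0.5667, 0.0144]), array([0.1655, 0.1621]), 6.26, 608)
grip (array([ 0.5003, -0.0994]), array([0.0178, 0.0677]), 5.94, 124) [ 0.48874341 -0.13300953  0.10730132] [ 0.512156   -0.06627842  0.12463949]
trayrim (array([ 0.4907, -0.3096]), array([0.1202, 0.1212]), 5.88, 138) [ 0.49159668 -0.31030747  0.016247  ]
trayfl (array([ 0.4799, -0.3204]), array([0.1597, 0.1587]), 0.32, 868) [ 0.48005145 -0.32025689  0.00450134]
blue [0.473 0.375 0.121] [0.513 0.42  0.139] 164
yel [0.554 0.311 0.121] [0.596 0.353 0.14 ] 157
wash [0.639 0.142 0.05 ] [0.745 0.216 0.204] 445
tape [0.338 0.091 0.03 ] [0.426 0.18  0.052] 208
tall [ 0.5   -0.487  0.1  ] [ 0.8   -0.359  0.25 ] 2324
box_ [0.55  0.201 0.03 ] [0.799 0.449 0.089] 900
beak [ 0.632 -0.279  0.031] [ 0.674 -0.237  0.063] 70
scene
cap (array([0.4744, 0.2953]), array([0.0433, 0.0395]), 69.64, 139) [0.47544672 0.29571789 0.13369726]
[... 185 characters left out ...]
4979, -0.0983]), array([0.021 , 0.0684]), 8.09, 172) [ 0.48672562 -0.13263872  0.1037924 ] [ 0.51215462 -0.06509779  0.12190592]
trayrim (array([ 0.4904, -0.3082]), array([0.1218, 0.1197]), 5.69, 252) [ 0.48995048 -0.30764026  0.01620105]
trayfl (array([ 0.4799, -0.3197]), array([0.1595, 0.1563]), 0.29, 1192) [ 0.47983534 -0.31948434  0.00448512]
blue [0.469 0.379 0.12 ] [0.511 0.419 0.138] 140
yel [0.552 0.313 0.12 ] [0.597 0.354 0.139] 142
wash [0.636 0.145 0.05 ] [0.74  0.219 0.199] 692
tape [0.335 0.09  0.03 ] [0.428 0.182 0.052] 430
tall [ 0.5   -0.484  0.1  ] [ 0.799 -0.359  0.249] 1296
box_ [0.55  0.201 0.03 ] [0.8  0.45 0.09] 898
beak [ 0.629 -0.279  0.03 ] [ 0.676 -0.235  0.06 ] 196
```

Working poses, as world x, y in m:
- **Bottle:** (0.475, 0.295)
- **Mixer:** (0.5575, 0.0205), yaw +5.8°
- **Crank grip:** (0.499, -0.098)
- **Tray:** (0.4905, -0.309)

I'll use a finger line of 5.8° (mixer x) throughout.

Request:
drive_tool:
  claw: [85,85,85,85,85,85,85,85]
  slide:
    - [0.545,-0.697,0]
    - [0.545,-0.697,0]
    - [0.545,-0.697,0]
    - [0.545,-0.697,0]
    - [0.545,-0.697,0]
    - [0.545,-0.697,0]
    - [0.545,-0.697,0]
    - [0.545,-0.697,0]
  yaw: [-0.37,-0.37,-0.37,-0.37,-0.37,-0.37,-0.37,-0.37]
  newtons: 40

```text
time: 0.77
tool_pos: [0.4085, 0.3794, 0.4043]
tcp_rot: [-1.915, -2.491, 0.001]
wrist_force: [0.9, 0.5, 0.2]
width: 1.0
grip_force: 0.0
```

Request:
drive_tool:
  claw: [85,85,85,85,85,85]
  slide:
    - [0.133,-0.169,0]
    - [0.133,-0.169,0]
    - [0.133,-0.169,-0.08]
    - [0.133,-0.169,-0.15]
    - [0.133,-0.169,-0.15]
    - [0.133,-0.169,-0.15]
  yaw: [-0.05,-0.05,-0.05,-0.05,-0.05,-0.05]

```text
time: 1.27
tool_pos: [0.4731, 0.2957, 0.3268]
tcp_rot: [-2.097, -2.336, 0.011]
wrist_force: [-0.2, -0.1, 1.0]
width: 0.994
grip_force: 0.0
```

Run:
```python
from h import *
c=snap("wrist","w1"); s=bot.read_state(); print(s["tool_pos"],s["tcp_rot"],bot.tip_reach)
A=cloud(c);A[c["depth"]==0]=-9
m=(A[...,2]>.125)&(A[...,2]<.142)&(abs(A[...,0]-.475)<.04)&(abs(A[...,1]-.295)<.04);w=A[m]
print(len(w),w.min(0),w.max(0),w.mean(0),cv2.minEnclosingCircle(w[:,:2].astype(np.float32)))
```

```text
[0.47398911 0.29687653 0.32942315] [-2.09657841 -2.33824011  0.00332529] 0.1734
5746 [0.45430894 0.27679544 0.12501203] [0.49784326 0.31930713 0.13612436] [0.47571181 0.29965813 0.13356444] ((0.47589921951293945, 0.29744789004325867), 0.022113708779215813)
```

View pics/w1.png

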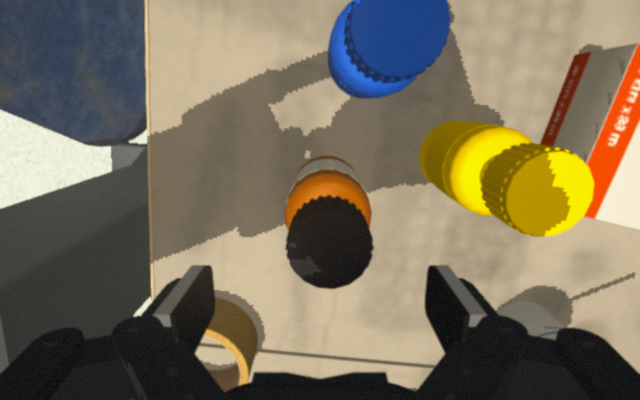

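The wrist view has the black ribbed cap at (330,242), centred between the fingers at columns 210 and 435. I'm going down and gripping.

Request:
drive_tool:
  claw: [85,85,85,38,38,38,38,38]
  slide:
    - [0.003,0,-0.06]
    - [0.003,0,-0.103]
    - [0.003,0,-0.103]
    - [0.003,0,-0.103]
    - [0.003,0,-0.103]
    - [0.003,0,-0.103]
    - [0.003,0,-0.103]
    - [0.003,0,-0.103]
  yaw: [0,0,0,0,0,0,0,0]
  newtons: 40

```text
time: 1.98
tool_pos: [0.4767, 0.2976, 0.281]
tcp_rot: [2.096, 2.339, 0.006]
wrist_force: [-1.5, 0.3, 5.0]
width: 0.48
grip_force: 40.0
```

Request:
drive_tool:
  claw: [38,38,38,38,38,38,38,38]
  slide:
    - [0,0,0.04]
    - [0,0,0.09]
    - [0,0,0.14]
    - [0,-0.04,0.14]
    - [-0.005,-0.09,0.14]
    - [-0.01,-0.15,0.14]
    - [-0.015,-0.21,0.14]
    - [-0.018,-0.27,0.14]
  yaw: [0,0,0,0,0,0,0,0]

```text
time: 2.65
tool_pos: [0.4665, 0.1608, 0.3492]
tcp_rot: [2.096, 2.339, 0.002]
wrist_force: [0.5, 0.2, -1.9]
width: 0.479
grip_force: 41.2
```

Request:
drive_tool:
  claw: [38,38,38,38,38,38,38,38]
  slide:
    - [-0.004,-0.06,0]
    - [-0.008,-0.12,0]
    - [-0.012,-0.18,0]
    - [-0.016,-0.24,0]
    - [-0.02,-0.28,0]
    - [-0.02,-0.302,0]
    - [-0.02,-0.304,0]
    - [-0.02,-0.304,0]
  yaw: [0,0,0,0,0,0,0,0]

```text
time: 3.32
tool_pos: [0.4571, 0.0097, 0.3487]
tcp_rot: [2.099, 2.337, 0.002]
wrist_force: [-0.4, 0.5, -1.9]
width: 0.48
grip_force: 41.2
```

Run:
```python
from h import *
s=bot.read_state();print(s["tool_pos"],s["tcp_rot"],s["width"],s["grip_force"])
a=snap("wrist","w2");b=snap("scene","s2");t=snap("top","t2")
cv2.imwrite("pics/m2.png",np.hstack([cv2.resize(b["color"][130:290,200:400],(750,600))])[...,::-1])
```

```text
[0.4570617  0.00970974 0.3487265 ] [2.09889225e+00 2.33716758e+00 1.87963662e-03] 0.48047560781793563 41.176629066467285
```

View pics/m2.png

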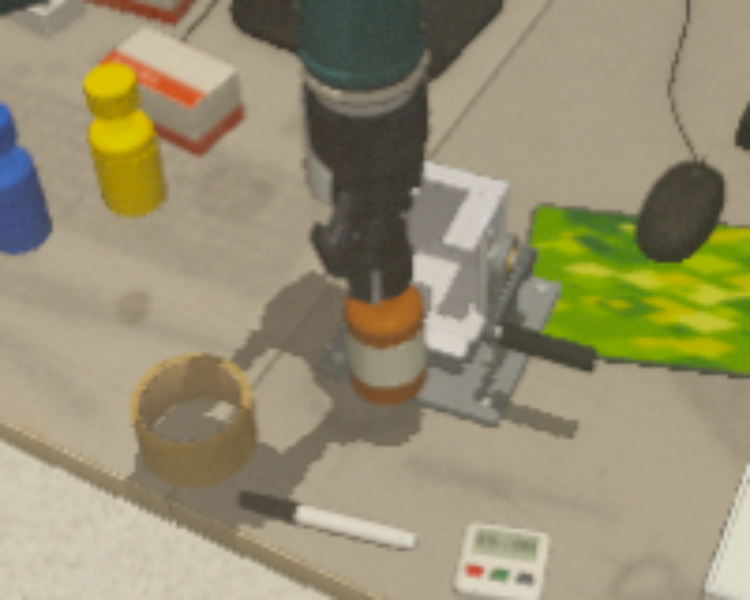

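The scene crop shows the bottle hanging upright at (385,345), in front of the open cradle at (470,230). Next I lower it to about 4 mm above floor height and slide it in.

Request:
drive_tool:
  claw: [38,38,38,38,38,38,38,38]
  slide:
    - [0,0,-0.015]
    - [0,0,-0.027]
    - [0.02,0.002,-0.027]
    - [0.05,0.005,-0.027]
    - [0.08,0.008,-0.027]
    - [0.105,0.011,-0.027]
    - [0.12,0.013,-0.027]
    - [0.12,0.013,-0.027]
  yaw: [0,0,0,0,0,0,0,0]

```text
time: 4.13
tool_pos: [0.5186, 0.0166, 0.3345]
tcp_rot: [2.096, 2.339, 0.001]
wrist_force: [-1.1, -0.1, -1.3]
width: 0.48
grip_force: 41.2
```

Request:
drive_tool:
  claw: [38,38,38,38,38,38,38,38]
  slide:
    - [0.02,0.002,0]
    - [0.04,0.004,0]
    - [0.06,0.006,0]
    - [0.075,0.008,0]
    - [0.084,0.009,0]
    - [0.084,0.009,0]
    - [0.084,0.009,-0.004]
    - [0.084,0.009,-0.004]
  yaw: [0,0,0,0,0,0,0,0]

```text
time: 4.8
tool_pos: [0.5585, 0.0208, 0.3321]
tcp_rot: [-2.097, -2.338, 0.001]
wrist_force: [-1.1, -0.5, -2.5]
width: 0.477
grip_force: 41.2
```

Request:
drive_tool:
  claw: [38,38,38,38]
  slide:
    - [0.002,0,-0.002]
    - [0.002,0,-0.004]
    - [0.002,0,-0.004]
    - [0.002,0,-0.004]
  yaw: [0,0,0,0]

```text
time: 5.13
tool_pos: [0.5597, 0.0208, 0.3311]
tcp_rot: [2.097, 2.339, -0.0]
wrist_force: [-1.5, -0.3, 3.0]
width: 0.473
grip_force: 41.5
```

The bottle is on the cradle floor: vertical force went from -2.5 to +3 N. I'll release it and rise.

Request:
drive_tool:
  claw: [46,50,60,75,85,85,85,85]
  slide:
    - [0,0,0]
    - [0,0,0]
    - [0,0,0]
    - [0,0,0]
    - [0,0,0.02]
    - [0,0,0.06]
    - [0,0,0.12]
    - [0,0,0.16]
  yaw: [0,0,0,0,0,0,0,0]

```text
time: 5.8
tool_pos: [0.5602, 0.0208, 0.4134]
tcp_rot: [2.096, 2.338, 0.002]
wrist_force: [1.3, -0.3, 1.0]
width: 0.991
grip_force: 0.0
```

Run:
```python
from h import *
s=bot.read_state();print(s["tool_pos"],s["tcp_rot"],s["width"],s["grip_force"],s["wrist_force"])
c=snap("wrist","w3");A=cloud(c);A[c["depth"]==0]=-9
m=(A[...,2]>.178)&(A[...,2]<.192)&(abs(A[...,0]-.5575)<.05)&(abs(A[...,1]-.0205)<.05);w=A[m]
print(len(w),np.median(w,0),cv2.minEnclosingCircle(w[:,:2].astype(np.float32)))
```

```text
[0.5601921  0.02080345 0.41342551] [2.09626197e+00 2.33804447e+00 2.00633944e-03] 0.9908094550532959 0.0 [ 1.25294388 -0.32380021  1.02070104]
3921 [0.55782983 0.02175531 0.18392224] ((0.5579729080200195, 0.020075194537639618), 0.02203851379454136)
```

View pics/w3.png

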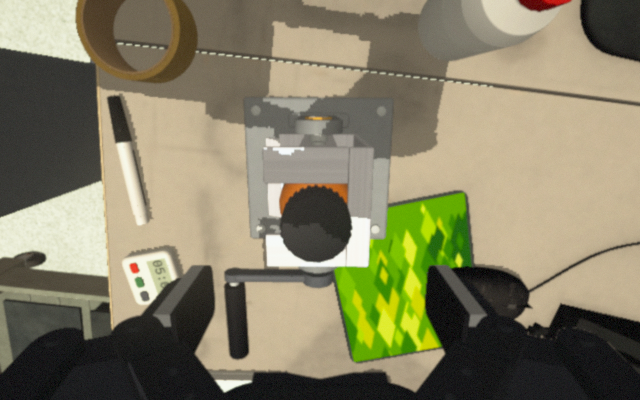

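The cap is at (316,223), seated in the fork: cap top at z 0.184, centre (0.558, 0.020). The crank grip is at (237,315). Next is the crank.

Request:
drive_tool:
  claw: [85,70,60,60,60,60,60,60]
  slide:
    - [-0.05,-0.08,0]
    - [-0.1,-0.16,0]
    - [-0.122,-0.24,0]
    - [-0.122,-0.24,0]
    - [-0.122,-0.24,-0.08]
    - [-0.122,-0.24,-0.16]
    - [-0.122,-0.24,-0.2]
    - [-0.122,-0.24,-0.2]
  yaw: [0,0,0,0,0,0,0,0]

```text
time: 6.52
tool_pos: [0.4963, -0.0987, 0.3055]
tcp_rot: [-2.092, -2.332, 0.007]
wrist_force: [-1.1, -0.1, -0.6]
width: 0.706
grip_force: 0.0
```

Run:
```python
from h import *
s=bot.read_state();print(s["tool_pos"],s["tcp_rot"],s["width"])
c=snap("wrist","w4");A=cloud(c);A[c["depth"]==0]=-9
m=(A[...,2]>.108)&(A[...,2]<.125)&(abs(A[...,0]-.499)<.03)&(abs(A[...,1]+.1)<.06);w=A[m]
print(len(w),cv2.minAreaRect(w[:,:2].astype(np.float32)),w[:,2].max())
```

```text
[ 0.49633614 -0.0986664   0.30546493] [-2.09200534 -2.33156164  0.00710811] 0.7059519411137719
6778 ((0.5119116902351379, -0.08888407796621323), (0.04164581373333931, 0.08194009214639664), 5.169917583465576) 0.12064300859095761
```

View pics/w4.png

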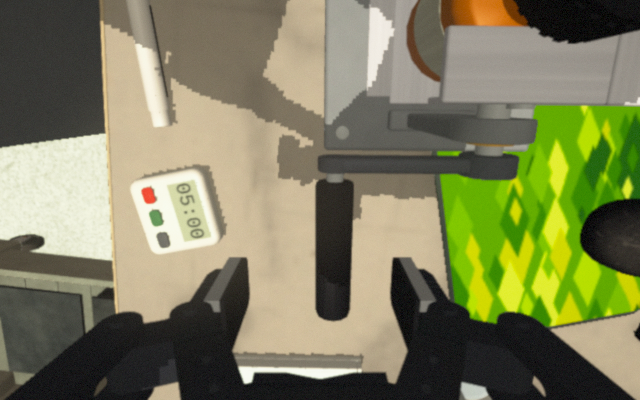

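The wrist view has the sleeve at columns 317–352, rows 180–318, a bit right of the finger midline (319). I'll measure it.

Run:
```python
from h import *
c=dict(np.load("w4.npz"));A=cloud(c);A[c["depth"]==0]=-9
q=A[185:315,300:370];m=(q[...,2]>.104)&(q[...,2]<.125);w=q[m]
print(cv2.minAreaRect(w[:,:2].astype(np.float32)),w[:,2].max(),np.median(w,0))
```

```text
((0.5006234049797058, -0.09525013715028763), (0.018058456480503082, 0.06783964484930038), 5.909270763397217) 0.12064300859095761 [ 0.50001593 -0.09236392  0.1176521 ]
```

Request:
drive_tool:
  claw: [60,60,60,40,20,12,12,12]
  slide:
    - [0.005,0,-0.03]
    - [0.005,0,-0.07]
    - [0.005,0,-0.081]
    - [0.005,0,-0.081]
    - [0.005,0,-0.081]
    - [0.005,0,-0.081]
    - [0.005,0,-0.081]
    - [0.005,0,-0.081]
  yaw: [0,0,0,0,0,0,0,0]
  newtons: 30

```text
time: 7.23
tool_pos: [0.5015, -0.0995, 0.2719]
tcp_rot: [2.096, 2.339, -0.001]
wrist_force: [-3.5, -0.2, 7.1]
width: 0.194
grip_force: 29.3
```

Request:
drive_tool:
  claw: [12,12,12,12,12,12,12,12]
  slide:
    - [0.001,0,0.018]
    - [0.005,0,0.036]
    - [0.011,0.001,0.054]
    - [0.019,0.002,0.07]
    - [0.029,0.003,0.085]
    - [0.041,0.004,0.099]
    - [0.055,0.006,0.111]
    - [0.07,0.007,0.121]
  yaw: [0,0,0,0,0,0,0,0]

```text
time: 7.9
tool_pos: [0.5361, -0.0959, 0.3322]
tcp_rot: [-2.096, -2.338, 0.003]
wrist_force: [-5.0, -1.4, 1.7]
width: 0.197
grip_force: 30.5
```

Request:
drive_tool:
  claw: [12,12,12,12,12,12,12,12]
  slide:
    - [0.016,0.002,0.008]
    - [0.034,0.003,0.014]
    - [0.052,0.005,0.018]
    - [0.07,0.007,0.019]
    - [0.088,0.009,0.018]
    - [0.106,0.011,0.014]
    - [0.123,0.012,0.008]
    - [0.139,0.014,0]
  yaw: [0,0,0,0,0,0,0,0]

```text
time: 8.57
tool_pos: [0.6075, -0.0886, 0.3314]
tcp_rot: [2.096, 2.338, 0.003]
wrist_force: [-2.3, -1.1, 4.1]
width: 0.197
grip_force: 30.5
```

Request:
drive_tool:
  claw: [12,12,12,12,12,12,12,12]
  slide:
    - [0.015,0.002,-0.01]
    - [0.029,0.003,-0.022]
    - [0.041,0.004,-0.036]
    - [0.051,0.005,-0.051]
    - [0.059,0.006,-0.068]
    - [0.065,0.007,-0.085]
    - [0.069,0.007,-0.103]
    - [0.07,0.007,-0.119]
  yaw: [0,0,0,0,0,0,0,0]

```text
time: 9.23
tool_pos: [0.6411, -0.0852, 0.2707]
tcp_rot: [-2.097, -2.339, 0.0]
wrist_force: [-13.9, 0.4, 47.1]
width: 0.198
grip_force: 35.1
```

At the stop, but pressing harder than needed. I'll ease off slightly and dwell.

Request:
drive_tool:
  claw: [12,12,12,12,12,12,12,12]
  slide:
    - [0,0,0.004]
    - [0,0,0.004]
    - [0,0,0.004]
    - [0,0,0.004]
    - [0,0,0.004]
    - [0,0,0.004]
    - [0,0,0.004]
    - [0,0,0.004]
  yaw: [0,0,0,0,0,0,0,0]

```text
time: 9.9
tool_pos: [0.6407, -0.0852, 0.2725]
tcp_rot: [-2.097, -2.339, 0.001]
wrist_force: [2.7, -2.8, -3.0]
width: 0.199
grip_force: 30.5
```

Request:
drive_tool:
  claw: [12,12,12,12,12,12,12,12]
  slide:
    - [0,0,0]
    - [0,0,0]
    - [0,0,0]
    - [0,0,0]
    - [0,0,0]
    - [0,0,0]
    - [0,0,0]
    - [0,0,0]
  yaw: [0,0,0,0,0,0,0,0]

```text
time: 10.57
tool_pos: [0.6407, -0.0852, 0.2731]
tcp_rot: [-2.097, -2.339, 0.001]
wrist_force: [0.9, -1.3, -3.3]
width: 0.201
grip_force: 30.4
```

Run:
```python
from h import *
s=bot.read_state();print(s["tool_pos"],s["wrist_force"])
b=snap("scene","s5")
cv2.imwrite("pics/m5.png",cv2.resize(b["color"][130:290,220:420],(750,600))[...,::-1])
```

```text
[ 0.64074629 -0.08520579  0.2730828 ] [ 0.87787151 -1.33288362 -3.3363118 ]
```

View pics/m5.png

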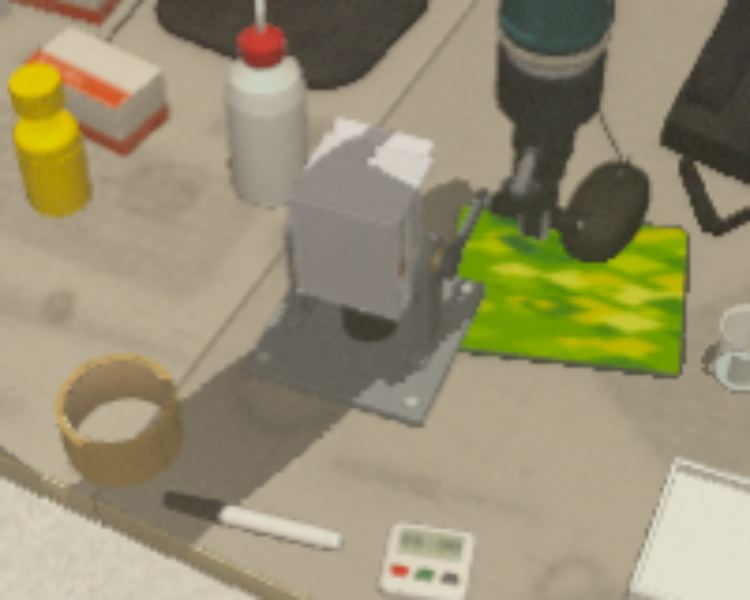

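The cradle is upside down with the cap pointing down at (370,322). I'll finish the dwell and turn it back.

Request:
drive_tool:
  claw: [12,12,12,12,12,12,12,12]
  slide:
    - [0,0,0]
    - [0,0,0]
    - [0,0,0]
    - [0,0,0]
    - [0,0,0]
    - [0,0,0]
    - [0,0,0]
    - [0,0,0]
  yaw: [0,0,0,0,0,0,0,0]

```text
time: 11.28
tool_pos: [0.6408, -0.0852, 0.2731]
tcp_rot: [-2.097, -2.339, 0.0]
wrist_force: [0.2, -3.3, -3.4]
width: 0.198
grip_force: 30.4
```

Request:
drive_tool:
  claw: [12,12,12,12,12,12,12,12]
  slide:
    - [-0.001,0,0.018]
    - [-0.005,0,0.036]
    - [-0.011,-0.001,0.054]
    - [-0.019,-0.002,0.07]
    - [-0.029,-0.003,0.085]
    - [-0.041,-0.004,0.099]
    - [-0.055,-0.006,0.111]
    - [-0.07,-0.007,0.121]
  yaw: [0,0,0,0,0,0,0,0]

```text
time: 11.95
tool_pos: [0.6045, -0.0889, 0.3333]
tcp_rot: [-2.096, -2.338, 0.002]
wrist_force: [-2.0, -5.5, -11.5]
width: 0.193
grip_force: 29.8
```

Request:
drive_tool:
  claw: [12,12,12,12,12,12,12,12]
  slide:
    - [-0.016,-0.002,0.008]
    - [-0.034,-0.003,0.014]
    - [-0.052,-0.005,0.018]
    - [-0.07,-0.007,0.019]
    - [-0.088,-0.009,0.018]
    - [-0.106,-0.011,0.014]
    - [-0.123,-0.012,0.008]
    - [-0.139,-0.014,0]
  yaw: [0,0,0,0,0,0,0,0]

```text
time: 12.62
tool_pos: [0.5376, -0.0956, 0.334]
tcp_rot: [2.094, 2.334, 0.009]
wrist_force: [10.1, -0.7, -13.8]
width: 0.198
grip_force: 30.4
```

Request:
drive_tool:
  claw: [12,12,12,12,12,12,12,12]
  slide:
    - [-0.015,-0.002,-0.011]
    - [-0.029,-0.003,-0.024]
    - [-0.041,-0.004,-0.038]
    - [-0.051,-0.005,-0.053]
    - [-0.059,-0.006,-0.07]
    - [-0.065,-0.007,-0.087]
    - [-0.069,-0.007,-0.105]
    - [-0.07,-0.007,-0.121]
  yaw: [0,0,0,0,0,0,0,0]

```text
time: 13.28
tool_pos: [0.5013, -0.0995, 0.2725]
tcp_rot: [2.096, 2.338, 0.0]
wrist_force: [1.2, -3.5, 2.8]
width: 0.2
grip_force: 32.1
```

Request:
drive_tool:
  claw: [12,12,12,12]
  slide:
    - [0,0,-0.001]
    - [0,0,-0.002]
    - [0,0,-0.002]
    - [0,0,-0.002]
  yaw: [0,0,0,0]

```text
time: 13.62
tool_pos: [0.5014, -0.0995, 0.2714]
tcp_rot: [2.097, 2.339, -0.001]
wrist_force: [2.1, -5.2, -2.1]
width: 0.199
grip_force: 31.7
```

Request:
drive_tool:
  claw: [30,45,60,60,60,70,85,85]
  slide:
    - [0,0,0]
    - [0,0,0]
    - [0,0,0]
    - [0,0,0.07]
    - [0,0,0.14]
    - [0,0,0.22]
    - [0,0,0.28]
    - [0,0,0.28]
  yaw: [0,0,0,0,0,0,0,0]

```text
time: 14.28
tool_pos: [0.5033, -0.0993, 0.4203]
tcp_rot: [2.09, 2.331, 0.01]
wrist_force: [1.4, 0.5, 1.8]
width: 0.997
grip_force: 0.0
```

Request:
drive_tool:
  claw: [85,85,85,85,85,85]
  slide:
    - [0.04,0.08,0]
    - [0.08,0.16,0]
    - [0.114,0.238,0]
    - [0.114,0.238,0]
    - [0.114,0.238,0]
    - [0.114,0.238,0]
  yaw: [0,0,0,0,0,0]

```text
time: 14.78
tool_pos: [0.558, 0.0203, 0.4112]
tcp_rot: [-2.094, -2.34, 0.003]
wrist_force: [0.5, 0.1, -0.6]
width: 0.994
grip_force: 0.0
```

Run:
```python
from h import *
s=bot.read_state();print(s["tool_pos"],s["tcp_rot"],s["width"],s["wrist_force"])
c=snap("wrist","w6");A=cloud(c);A[c["depth"]==0]=-9
m=(A[...,2]>.178)&(A[...,2]<.195)&(abs(A[...,0]-.5575)<.05)&(abs(A[...,1]-.0205)<.05);w=A[m]
print(len(w),np.median(w,0),cv2.minEnclosingCircle(w[:,:2].astype(np.float32)))
pl=np.linalg.lstsq(np.c_[w[:,:2]-w[:,:2].mean(0),np.ones(len(w))],w[:,2],rcond=None)[0];print("tilt",pl)
m=(A[...,2]>.1)&(A[...,2]<.13)&(A[...,1]<-.065)&(A[...,1]>-.14);w=A[m];print("grip",np.median(w,0),w.max(0))
m=(A[...,2]>.144)&(A[...,2]<.158)&(abs(A[...,0]-.5575)<.06)&(abs(A[...,1]-.0205)<.06);w=A[m]
o=np.median(w,0);pl=np.linalg.lstsq(np.c_[w[:,:2]-o[:2],np.ones(len(w))],w[:,2],rcond=None)[0];print("roof",pl,len(w))
```

```text
[0.55801727 0.02025179 0.41122766] [-2.09405603 -2.34007116  0.00274211] 0.9943492735706337 [ 0.50788973  0.06003932 -0.60521665]
3975 [0.56329712 0.02090887 0.18393958] ((0.5636609196662903, 0.019116394221782684), 0.022107549011707306)
tilt [ 0.00514574 -0.02695751  0.18374902]
grip [ 0.50231388 -0.09586009  0.11768415] [ 0.51255376 -0.06500498  0.12065102]
roof [-0.00032697 -0.00021904  0.14994111] 6666
```

View pics/w6.png

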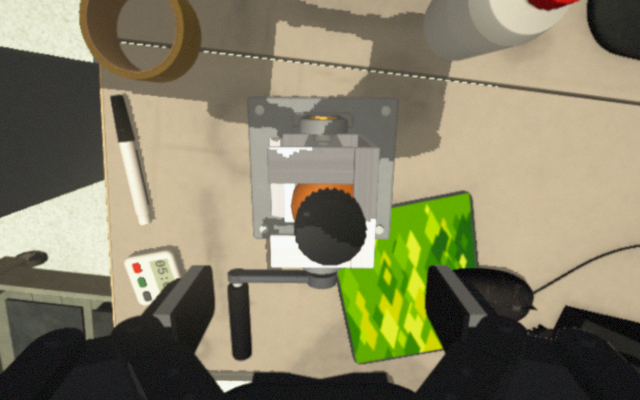

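The cradle is back upright (roof level at 0.150). The bottle is upright at (0.5635, 0.0195), with the cap at pixel (331,226). Now I grip the cap.

Request:
drive_tool:
  claw: [85,85,85,85,85,38,38,38]
  slide:
    - [0.011,0,-0.05]
    - [0.011,0,-0.11]
    - [0.011,0,-0.15]
    - [0.011,0,-0.16]
    - [0.011,0,-0.16]
    - [0.011,0,-0.16]
    - [0.011,0,-0.16]
    - [0.011,0,-0.16]
  yaw: [0,0,0,0,0,0,0,0]
  newtons: 40

```text
time: 15.5
tool_pos: [0.5646, 0.0195, 0.3343]
tcp_rot: [2.096, 2.337, 0.004]
wrist_force: [-0.6, -0.2, 0.2]
width: 0.599
grip_force: 0.0
```

Request:
drive_tool:
  claw: [38,38,38,38,38]
  slide:
    - [0,0,0]
    - [0,0,0]
    - [0,0,0.004]
    - [0,0,0.008]
    - [0,0,0.008]
  yaw: [0,0,0,0,0]

```text
time: 15.92
tool_pos: [0.564, 0.0199, 0.3366]
tcp_rot: [2.097, 2.339, 0.001]
wrist_force: [-0.5, -0.2, -2.0]
width: 0.479
grip_force: 40.6
```

Request:
drive_tool:
  claw: [38,38,38,38,38,38,38,38]
  slide:
    - [-0.015,-0.002,0]
    - [-0.045,-0.005,0]
    - [-0.075,-0.008,0]
    - [-0.105,-0.011,0]
    - [-0.14,-0.014,0]
    - [-0.18,-0.018,0]
    - [-0.22,-0.022,0]
    - [-0.235,-0.024,0]
  yaw: [0,0,0,0,0,0,0,0]

```text
time: 16.58
tool_pos: [0.4434, 0.0077, 0.3351]
tcp_rot: [-2.095, -2.337, 0.004]
wrist_force: [0.3, 0.6, -2.1]
width: 0.479
grip_force: 40.8
```

Request:
drive_tool:
  claw: [38,38,38,38,38,38,38,38]
  slide:
    - [-0.01,-0.02,0.01]
    - [-0.01,-0.06,0.02]
    - [-0.01,-0.12,0.02]
    - [-0.01,-0.18,0.02]
    - [-0.01,-0.24,0.02]
    - [-0.01,-0.3,0.02]
    - [-0.01,-0.36,0.02]
    - [-0.005,-0.42,0.02]
  yaw: [0,0,0,0,0,0,0,0]

```text
time: 17.25
tool_pos: [0.4437, -0.2045, 0.3467]
tcp_rot: [2.097, 2.338, 0.0]
wrist_force: [-0.4, 0.0, -1.7]
width: 0.478
grip_force: 40.8
```

Request:
drive_tool:
  claw: [38,38,38,38,38,38,38,38]
  slide:
    - [0.02,-0.05,0]
    - [0.045,-0.1,0]
    - [0.07,-0.15,0]
    - [0.09,-0.19,0]
    - [0.098,-0.21,0]
    - [0.098,-0.212,0]
    - [0.098,-0.212,0]
    - [0.098,-0.212,0]
  yaw: [0,0,0,0,0,0,0,0]

```text
time: 17.92
tool_pos: [0.4924, -0.3075, 0.3458]
tcp_rot: [-2.096, -2.338, -0.0]
wrist_force: [-0.3, 0.6, -1.9]
width: 0.476
grip_force: 40.9
```

Request:
drive_tool:
  claw: [38,38,38,38,38,38,38,38]
  slide:
    - [-0.002,-0.002,-0.03]
    - [-0.003,-0.002,-0.06]
    - [-0.003,-0.002,-0.09]
    - [-0.003,-0.002,-0.105]
    - [-0.003,-0.002,-0.11]
    - [-0.003,-0.002,-0.112]
    - [-0.003,-0.002,-0.112]
    - [-0.003,-0.002,-0.112]
  yaw: [0,0,0,0,0,0,0,0]

```text
time: 18.58
tool_pos: [0.4918, -0.3093, 0.2913]
tcp_rot: [2.096, 2.338, 0.0]
wrist_force: [0.4, 0.3, -2.2]
width: 0.473
grip_force: 41.0
```

Request:
drive_tool:
  claw: [38,38,38,38]
  slide:
    - [0,0,-0.002]
    - [0,0,-0.004]
    - [0,0,-0.004]
    - [0,0,-0.004]
  yaw: [0,0,0,0]

```text
time: 18.92
tool_pos: [0.4916, -0.3094, 0.2888]
tcp_rot: [2.097, 2.338, 0.0]
wrist_force: [0.1, 0.9, -0.3]
width: 0.48
grip_force: 41.1
```

Request:
drive_tool:
  claw: [38,38,38,38]
  slide:
    - [0,0,-0.001]
    - [0,0,-0.002]
    - [0,0,-0.002]
    - [0,0,-0.002]
  yaw: [0,0,0,0]

```text
time: 19.25
tool_pos: [0.4917, -0.3097, 0.2887]
tcp_rot: [2.096, 2.338, -0.0]
wrist_force: [-1.5, -0.6, 6.2]
width: 0.478
grip_force: 41.6
```

The bottle is on the tray floor (+6 N). Releasing and rising.

Request:
drive_tool:
  claw: [46,50,60,75,85,85,85,85]
  slide:
    - [0,0,0]
    - [0,0,0]
    - [0,0,0]
    - [0,0,0]
    - [0,0,0.02]
    - [0,0,0.08]
    - [0,0,0.16]
    - [0,0,0.22]
  yaw: [0,0,0,0,0,0,0,0]

```text
time: 19.92
tool_pos: [0.4914, -0.3092, 0.3998]
tcp_rot: [2.097, 2.339, 0.0]
wrist_force: [0.6, -0.2, -0.3]
width: 0.993
grip_force: 0.0
```

Request:
drive_tool:
  claw: [85,85,85,85]
  slide:
    - [0,0,0.02]
    - [0,0,0.02]
    - [0,0,0.02]
    - [0,0,0.02]
  yaw: [0,0,0,0]

```text
time: 20.25
tool_pos: [0.4908, -0.3088, 0.4052]
tcp_rot: [-2.095, -2.337, 0.001]
wrist_force: [-0.2, -0.5, -0.6]
width: 0.996
grip_force: 0.0
```

Run:
```python
from h import *
s=bot.read_state();print(s["tool_pos"],s["width"],s["grip_force"])
c=snap("wrist","w7");A=cloud(c);A[c["depth"]==0]=-9
w=A[(A[...,2]>.128)&(A[...,2]<.148)&(abs(A[...,0]-.4905)<.05)&(abs(A[...,1]+.309)<.05)]
print(len(w),np.median(w,0),cv2.minEnclosingCircle(w[:,:2].astype(np.float32)))
w=A[(A[...,2]>.0125)&(A[...,2]<.02)&(abs(A[...,0]-.4905)<.08)&(abs(A[...,1]+.309)<.08)]
print("tray",cv2.minAreaRect(w[:,:2].astype(np.float32)))
d=snap("scene","s7");A=cloud(d);w=A[(A[...,2]>.141)&(A[...,2]<.158)&(abs(A[...,0]-.5575)<.06)&(abs(A[...,1]-.0205)<.06)]
pl=np.linalg.lstsq(np.c_[w[:,:2]-w[:,:2].mean(0),np.ones(len(w))],w[:,2],rcond=None)[0];print("roof",pl,len(w))
```

```text
[ 0.49079956 -0.30878951  0.40521802] 0.9958290517348043 0.0
2947 [ 0.48950074 -0.30852769  0.13789488] ((0.4895112216472626, -0.3104167878627777), 0.022017085924744606)
tray ((0.4916445314884186, -0.30714717507362366), (0.12047961354255676, 0.12044484913349152), 5.456122875213623)
roof [-0.01176245  0.00197247  0.14979589] 414
```

The bottle is within about 4 mm of the tray centre with its cap top at 0.138, and the cradle is upright. Handing in.

```bash
python3 -c "
from workcell import bot
print(bot.finish_job())"
```

```text
the job is handed in; nothing more can be done
None
```

The bottle was loaded, turned upside down for about two seconds and turned back upright. It now stands upright in the tray, about 4 mm from centre, with the cradle upright. The job is handed in at about 20 s of the 72 s allowed, but the hand-in returned no verdict.

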